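# Close the inclined tumbling barrel

## Task

Close the tilted barrel of the tumbler so that it can run: set the lid on the mouth with its red lug resting on the rim a little to one side of the notch, turn the lid on the rim until the lug drops into the notch, and seat it fully home. Then swing the wire bail forward over the lid's black rib as far as it goes, let go, and leave the other things on the bench where they lie.

Things in the scene. Friction and masses are not known exactly. Their poses are not given: they have to be found in the camera images.
- lid: Loose round lid, about 0.16 kg, lying on the bench on its spigot. Aluminium flange 104 mm across, 5 mm thick; grey spigot under it 79 mm across, 13 mm deep; red lug at one edge; black rib on top. Origin: centre of the flange's underside (13 mm above the bench at the start). z points up out of its top, x from the lug's edge to the opposite edge, y along the rib.
- rib_top (a point): Middle of the top of the lid's rib, 31 mm above the lid's origin (26 mm above the flange). The rib is the grip: 50 mm long along the lid's y axis, 12 mm thick along x, straight upright sides. Axes as the lid's.
- lug (a point): Foot of the red lug on the lid, 50 mm from the centre on the lid's -x side and 6.5 mm below the flange's underside. The lug is 10 mm wide, spans 40.5 to 59 mm from the centre (7 mm past the flange's edge), lower edges bevelled.
- mouth (a point): Centre of the barrel's mouth, level with the top of its rim. The barrel is fixed to the blue tumbler and leans 30 degrees towards the robot. z points out along the barrel's axis, x to the rim's highest point (away from the robot), y level. Bore 84 mm, aluminium rim 108 mm across. With the lid home its origin and axes coincide with these (play 2.5 mm sideways, 2 degrees in turn).
- notch (a point): The only notch, 13 mm wide and 8 mm deep, cut right through the rim at its lowest point on the mouth's -x side (red mark below it); this point is 50 mm from the mouth's centre at the height of the rim's top. While the lug rides on the rim and the lid is held square, the lid's origin is 6.5 mm out along z; let go there, the lid cocks and its centre is about 3 mm out.
- tumbler: Fixed blue bench tumbler that carries the barrel. Origin on the bench, x away from the robot side, z up. Its base covers x from -74 to +141 mm and y from -75 to +75 mm, 21 mm high; motor at the back 84 mm high; barrel 100 mm thick, rim up to 190 mm, the bail passes at up to 212 mm above the bench. The mouth's centre is at (-22, 0, 162) mm. A shelf hangs over the back of the bench.
- bail (a joint): Wire bail, a U of 6 mm steel wire hinged on both sides of the barrel, rad: 0 = over the lid's rib against its stop, grows to 1.75 as it swings back away from the robot (starts at 1.0 to 1.4). Friction hinge: it stays where it is left; some 1.5 N on the crossbar move it. It clears the rib by 2 mm when the lid is home and fouls it when not.
- bail_axis (a point): Middle of the bail's hinge line, which runs along the mouth's y axis, 39 mm inside the mouth along its axis. At 0 the bail points straight out along the mouth's z, at 1.57 along its x.
- bail_bar (a point): Middle of the bail's crossbar, 76.5 mm from the hinge line. The bar runs along y between legs at 60 mm either side; its middle 50 mm carry a black sleeve 9 mm thick, beside which the wire is 6 mm thick. z points from the hinge to the bar, x the way the bar moves as it opens.
- round_tin: Bystander: round tin with blue lid, 67 mm across, 28 mm high, origin at the centre of its underside. Leave alone.
- pliers_red: Bystander: red pliers lying flat, 167 mm long, 11 mm high, origin at the centre of the underside. Leave alone.
- mallet: Bystander: mallet with wooden shaft and black head, 196 mm long, 29 mm high, lying, origin at the centre of the underside. Leave alone.
- tweezers: Bystander: white tweezers lying flat, 125 mm long, 8 mm high, origin at the centre of the underside. Leave alone.

How it is judged:
On the way, in this order (a step that is already met when the one before it is completed fails the run):
1. the lid sits on the mouth, its spigot in the bore and its lug resting on the rim beside the notch (distance between lid and mouth below 0.0095 m and z of lid in the frame of mouth above 0.002 m and angle between the z axis of lid and the z axis of mouth, either way round below 0.15 rad and angle between the x axis of lid and the x axis of mouth, either way round above 0.08 rad and contact force between lid and tumbler above 0.2 N), for 0.1 s.
2. the lug has dropped into the notch and the lid is home, the bail still open (z of lid in the frame of mouth below 0.0015 m and horizontal distance between lid and mouth below 0.004 m and angle between the x axis of lid and the x axis of mouth, either way round below 0.08 rad and angle between the z axis of lid and the z axis of mouth, either way round below 0.035 rad and value of joint bail above 0.5 rad), for 0.2 s.
At the end, for the whole second after the job is handed in: The lid is home on the mouth (within 1.5 mm of flush, 4.5 mm of centre and 0.08 rad in turn, lug in the notch), the bail lies over its rib within 0.08 rad of its stop, and the lid is at rest and released (z of lid in the frame of mouth below 0.0015 m and distance between lid and mouth below 0.0045 m and angle between the x axis of lid and the x axis of mouth, either way round below 0.08 rad and angle between the z axis of lid and the z axis of mouth, either way round below 0.035 rad and value of joint bail below 0.08 rad and linear speed of lid below 0.02 m/s); the robot touches nothing.
It fails at once if the round tin is shifted more than 3 cm (distance of round_tin from where it was at the start of the episode above 0.03 m).
It fails at once if the pliers are shifted more than 3 cm (distance of pliers_red from where it was at the start of the episode above 0.03 m).
It fails at once if the mallet is shifted more than 3 cm (distance of mallet from where it was at the start of the episode above 0.03 m).
It fails at once if the tweezers are shifted more than 3 cm (distance of tweezers from where it was at the start of the episode above 0.03 m).
It also fails if it takes over 53 s, if anything falls off the work surface, if the arm or the gripper's body presses on something with over 40 N, if the wrist force passes 120 N, or if a joint passes its speed limit or range.

## Robot

A 6-joint arm with a two-finger parallel gripper is mounted at the origin on a cart in front of the work surface, level with it; the furniture and walls round the work are solid. World frame = base frame: x ahead of the robot, y to its left, z up, the work surface at z = 0. Lengths are in m, angles in rad, forces in N, time in s.
With the tool pointing down it reaches from about 0.3 to 0.875 m from the base axis. Payload 6.4 kg.
Tool frame: the origin (TCP) lies midway between the tips of the shut fingers; the grasp point (between the pads) lies 19 mm behind it; z points along the fingers, y is the line along which they close (so a half turn about z gives the same grasp; the last joint's range is limited). The gripper opens to 85 mm and grips with 20 to 120 N. Pads are 22 mm wide; open, the fingers measure 114 mm over their backs; the gripper's body (76 mm by 85 mm) begins 54 mm behind the grasp point. The pads swing forward as they close: fully open they stand 13 mm farther back than shut.
Start: joints at [-1.349, 0.181, 1.607, -0, 1.354, -0.206], TCP at [0.239, -0.523, 0.231] pointing down, gripper open.
Joint ranges: [-2.99, 2.99], [-0.89, 2.07], [0.3, 2.58], [-1.14, 4.28], [0, 2.63], [-3.12, 3.12]. Speed limits (rad/s): [2.57, 2.57, 3.01, 3.14, 3.14, 3.14].

## Interface

Orientations are given as a unit quaternion [w, x, y, z].
In Python, from bench import sensors, vision, ctrl gives the robot as it stands.
- The arm moves only by the tool carry_out, never from a script. Its argument "deltas" is text: rows parted by semicolons, each of 7 numbers parted by spaces: the shift along the tool's x, y, z in mm, then the turn, a rotation vector about the tool's x, y, z in rad, then the closure, from 0 (fully open) to 1 (shut). In form: tx ty tz ax ay az claw; .... A call has 1 to 12 rows; each row is the pose to reach, as a shift and turn from the pose commanded when the call began, along the tool's axes at that moment; what a row does not reach only later rows make up. A row lasts 1/8 s, in which the tool goes at most 62.5 mm and 10.7 degrees, less where a joint would pass 70% of its speed; a pose out of reach is approached as far as the arm can. A call with a gripper value outside its range is refused whole. The fingers move at their own pace and stop on an object; the grip force is fixed at half the most. Time passes only in rows, so rows that repeat a pose let the fingers close. It gives the time, the measured TCP pose, the force, the opening and the grip force at its end, in the units of the state.
- sensors.get_obs(): the state, without advancing time (a new reading comes with each control period).
- vision.camera(name): name is "scene" or "top"; returns the picture (400x640x3 uint8, blue, green, red); there is no depth.
- vision.camera_model(name): a dict with "K" (3x3 intrinsics, pixels), "extrinsics" (4x4, takes a point from world to camera coordinates). Camera axes: x right, y down, z forward; pixel columns grow to the right and rows downward; lengths in m; the calibration is good to about 2 mm. A picture is of the moment at which its call begins. camera_model takes no time and is no camera call.
- ctrl.hand_in(): hands the job in; it is judged then, once.
The state is a dict: "time_s": time; "q": joint angles; "dq": joint speeds; "joint_efforts": joint torques, N m; "eef_pos": TCP position; "eef_rot": TCP orientation; "wrist_force": force on the tool from outside, world axes, zero at the start; "torque": the same for the moment, N m; "opening": opening from 0.0 (shut) to 1.0 (fully open); "grasp_force": force on a finger pad.
Only numpy, scipy, OpenCV 4.12 (cv2) and the standard library are available. Lean on these libraries where they do the work, as an engineer would, in place of code of your own. Each camera call takes 0.05 s, during which the arm holds its last target. There are 200 camera calls.

## Working session

There is one attempt and no reset: what is moved stays moved. The work goes in short steps, Python scripts to look and compute and a tool call to move; the robot and the scene stay as the last step left them, time stands still between calls to the robot, and variables do not carry over. Pictures are saved under pics/ and viewed, at most 10 in all, crops included, and the job is handed in when it is done.

Besides the shell and the picture viewer there is one more tool, called after ">>>" as name(argument=value, ...) on one line, values as JSON. carry_out: Moves the arm, as the interface text tells. Its arguments: {"type":"object","properties":{"deltas":{"type":"string"}},"required":["deltas"]}

```bash
mkdir -p pics; python3 - <<'E'
from bench import sensors, vision
import cv2, numpy as np
for n in("scene","top"):
    im=vision.camera(n); cv2.imwrite(f"pics/{n}0.png",im)
    m=vision.camera_model(n); print(n,np.array(m["K"]).round(1).tolist(),np.array(m["extrinsics"]).round(4).tolist())
print(sensors.get_obs())
E
```

```text
scene [[392.2, 0.0, 319.5], [0.0, 392.2, 200.0], [0.0, 0.0, 1.0]] [[-0.8936, -0.4488, 0.0118, 0.487], [-0.3411, 0.6616, -0.6678, 0.2281], [0.2919, -0.6007, -0.7443, 1.0504], [0.0, 0.0, 0.0, 1.0]]
top [[480.1, 0.0, 324.0], [0.0, 480.1, 195.2], [0.0, 0.0, 1.0]] [[0.0204, -0.9998, 0.0007, 0.0487], [-0.9924, -0.0203, -0.1213, 0.5511], [0.1212, 0.0018, -0.9926, 1.3897], [0.0, 0.0, 0.0, 1.0]]
{'time_s': 0.1, 'q': array([-1.34931398e+00,  1.81454161e-01,  1.60789327e+00,  3.14035818e-05,
        1.35383380e+00, -2.06300768e-01]), 'dq': array([-7.33367036e-04, -4.71563179e-05, -1.66019873e-03, -1.07059145e-03,
        1.84462100e-03,  7.43354915e-04]), 'joint_efforts': array([ 3.92519396e-04, -4.45875728e+01, -3.52236593e+01, -3.52757143e-04,
        4.15738687e-03, -7.96095861e-06]), 'eef_pos': array([ 0.23845467, -0.52267945,  0.23048846]), 'eef_rot': array([-7.94381997e-04,  9.77212689e-01,  2.12260994e-01,  9.30132457e-06]), 'wrist_force': array([ 0.01726027, -0.62721554, -0.54285641]), 'torque': array([ 0.00946878, -0.01618015,  0.02437667]), 'grasp_force': 0.0, 'opening': 0.9965293367743923}
```

View pics/scene0.png

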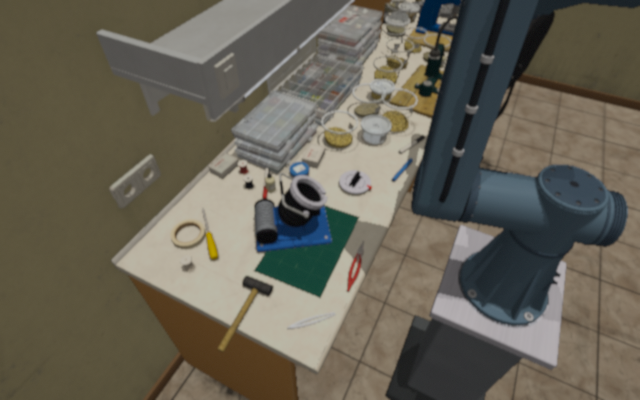

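View pics/top0.png

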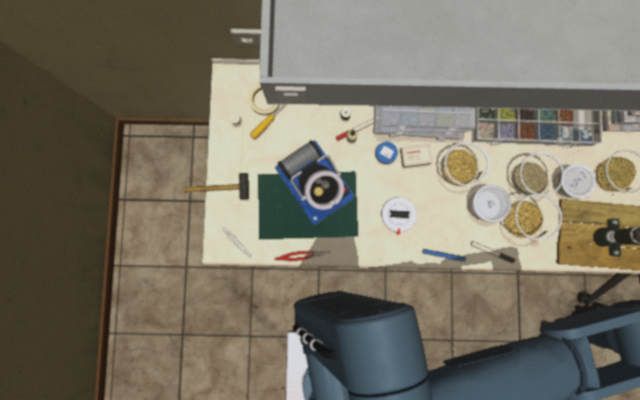

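The scene view shows the tumbler around (300,205) and the lid at (355,182). The top view shows the lid at (399,214) with its lug at (398,231), and the tumbler at (318,183), yawed. I'll zoom in and measure these.

```bash
cat > h.py <<'E'
import numpy as np, cv2
from bench import sensors, vision
from scipy.spatial.transform import Rotation as R
def cam(n):
    m=vision.camera_model(n); return np.array(m["K"]),np.array(m["extrinsics"])
def ray(n,uv):
    K,E=cam(n); d=E[:3,:3].T@np.linalg.solve(K,[uv[0],uv[1],1]); return -E[:3,:3].T@E[:3,3], d/np.linalg.norm(d)
def onz(n,uv,z):
    o,d=ray(n,uv); return o+d*(z-o[2])/d[2]
def proj(n,p):
    K,E=cam(n); c=(E[:3,:3]@np.atleast_2d(p).T).T+E[:3,3]; q=(K@c.T).T; return q[:,:2]/q[:,2:]
def tri(a,b):
    A=[];y=[]
    for o,d in (ray("scene",a),ray("top",b)):
        P=np.eye(3)-np.outer(d,d); A.append(P);y.append(P@o)
    return np.linalg.lstsq(np.vstack(A),np.hstack(y),rcond=None)[0]
def tool():
    o=sensors.get_obs(); return np.array(o["eef_pos"]), R.from_quat(np.roll(o["eef_rot"],-1))
E
python3 - <<'E'
from h import *
t=cv2.imread("pics/top0.png"); s=cv2.imread("pics/scene0.png")
a=cv2.resize(t[130:245,265:425],None,fx=5,fy=5,interpolation=cv2.INTER_CUBIC)[:575,:800]
cv2.imwrite("pics/c1.png",a)
cv2.imwrite("pics/c2.png",cv2.resize(s[155:265,235:385],None,fx=5,fy=5,interpolation=cv2.INTER_CUBIC))
h=cv2.cvtColor(t,cv2.COLOR_BGR2HSV)
blue=cv2.inRange(h,(100,120,60),(125,255,255)); blue[:, :270]=0; blue[:, 360:]=0
c=max(cv2.findContours(blue,0,2)[0],key=cv2.contourArea); print(cv2.boundingRect(c),cv2.boxPoints(cv2.minAreaRect(c)).tolist())
r=cv2.inRange(h,(0,120,80),(8,255,255))|cv2.inRange(h,(172,120,80),(180,255,255)); 
for x in cv2.connectedComponentsWithStats(r)[2:4]: print(x.round(1).tolist())
w=t[190:245,370:430]; g=cv2.inRange(cv2.cvtColor(w,cv2.COLOR_BGR2HSV),(0,0,0),(180,255,70))
print(cv2.connectedComponentsWithStats(g)[2:4])
E
```

```text
(277, 166, 77, 59) [[273.96209716796875, 168.09507751464844], [314.99676513671875, 139.7953338623047], [354.5616455078125, 197.1643829345703], [313.5269775390625, 225.46412658691406]]
[[0, 0, 640, 400, 255790], [337, 132, 10, 8, 41], [344, 188, 3, 4, 8], [397, 230, 3, 4, 10], [276, 251, 35, 10, 151]]
[[319.5, 199.5], [341.6, 135.8], [345.0, 189.5], [398.2, 231.7], [293.1, 256.3]]
(array([[   0,    0,   60,   55, 3228],
       [  22,   22,   16,    5,   72]], dtype=int32), array([[29.49008674, 27.07187113],
       [29.94444444, 23.77777778]]))
```

View pics/c1.png

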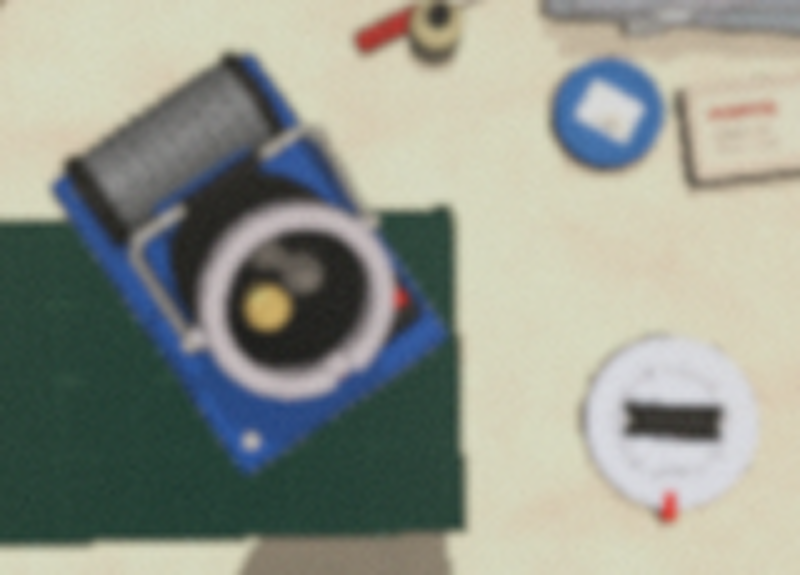

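View pics/c2.png

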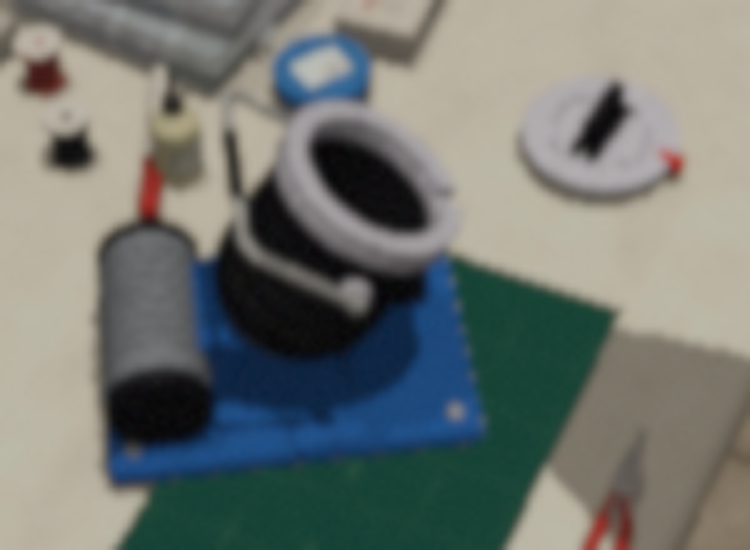

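The crops show the base's front corners at about (314,225) and (354,197), with the notch and red mark side facing the robot. The bail is open, its bar's middle near top px (310,167). The lid is flat with its lug toward the robot.

```bash
python3 - <<'E'
from h import *
from scipy.optimize import minimize_scalar
t=cv2.imread("pics/top0.png"); s=cv2.imread("pics/scene0.png")
c=[onz("top",p,.021) for p in ((314.6,224.6),(354.2,197.2))]
print("corners",np.round(c,4).tolist(),np.linalg.norm(c[0]-c[1]))
d=c[0]-c[1]; yaw=np.arctan2(-d[0],d[1]); 
# side edge left: from crop points
e=[onz("top",(265+x/5,130+y/5),.021) for x,y in ((60,195),(246,468))]; d=e[0]-e[1]; y2=np.arctan2(d[1],d[0])
e=[onz("top",(265+x/5,130+y/5),.021) for x,y in ((283,95),(445,332))]; d=e[0]-e[1]; y3=np.arctan2(d[1],d[0])
print("yaw",yaw,y2,y3)
def bright(im,x0,x1,y0,y1):
    h=cv2.cvtColor(im,cv2.COLOR_BGR2HSV); m=cv2.inRange(h,(0,0,150),(180,40,255)); k=np.zeros_like(m);k[y0:y1,x0:x1]=m[y0:y1,x0:x1]
    cs=cv2.findContours(k,0,2)[0]; return max(cs,key=cv2.contourArea)
rt=bright(t,304,345,168,211); rs=bright(s,287,331,172,212)
print("rim contours",cv2.boundingRect(rt),cv2.boundingRect(rs),cv2.fitEllipse(rt))
h=cv2.cvtColor(t,cv2.COLOR_BGR2HSV)
lm=bright(t,378,420,195,234); print("lid",cv2.boundingRect(lm),cv2.fitEllipse(lm)[0],onz("top",cv2.fitEllipse(lm)[0],.0165))
print("rib",onz("top",(370+29.94,190+23.78),.044),"lug",onz("top",(398.2,231.7),.013))
for y in (yaw,(yaw+y2+y3)/3):
    xt=np.array([np.cos(y),np.sin(y),0]);yt=np.array([-np.sin(y),np.cos(y),0])
    o=(c[0]+c[1])/2+.074*xt; o[2]=0
    mz=-.5*xt+[0,0,.866]; mx=.866*xt+[0,0,.5]; m=o-.022*xt+[0,0,.162]
    a=np.linspace(0,6.28,200); ring=np.vstack([m+.054*(np.cos(a)[:,None]*mx+np.sin(a)[:,None]*yt)+k*mz for k in(0,-.012)])
    for n in("top","scene"):
        p=proj(n,ring[:200]); q=proj(n,ring); print(n,"pred rim",p.min(0).round(1),p.max(0).round(1),q.min(0).round(1),q.max(0).round(1))
    bar=lambda th:m-.039*mz+.0765*(np.cos(th)*mz+np.sin(th)*mx)
    for n,px in(("top",(310.2,167)),("scene",(235+237/5,155+165/5))):
        r=minimize_scalar(lambda th:np.linalg.norm(proj(n,bar(th))[0]-px),bounds=(.8,1.6),method="bounded"); print("bail",n,r.x,r.fun)
    print("o",o,"m",m)
E
```

```text
corners [[0.4629, 0.0862, 0.021], [0.5472, -0.0303, 0.021]] 0.143801872039783
yaw 0.6264634955867048 0.6200900895948532 0.6115419256797396
rim contours (304, 171, 40, 39) (287, 172, 44, 35) ((324.03173828125, 189.63656616210938), (35.758079528808594, 40.242332458496094), 48.77334976196289)
lid (378, 195, 42, 39) (394.76568603515625, 210.8513641357422) [ 0.50917404 -0.15234994  0.0165    ]
rib [ 0.49834055 -0.16349369  0.044     ] lug [ 0.44734613 -0.16325587  0.013     ]
top pred rim [305.2 171.1] [343.6 209.3] [304.1 169.9] [343.6 209.3]
scene pred rim [291.8 174.6] [326.9 205.2] [289.7 174.6] [326.9 208.1]
bail top 1.2612869610005835 0.9590649134737382
bail scene 1.313668798147537 0.8670023168630874
o [0.56502973 0.07130687 0.        ] m [0.5472074  0.05840863 0.162     ]
top pred rim [305.3 171. ] [343.7 209.2] [304.2 169.8] [343.7 209.2]
scene pred rim [291.8 174.5] [326.9 205.1] [289.7 174.5] [326.9 208. ]
bail top 1.2633612257203533 0.6340179304446626
bail scene 1.3190625192119017 1.072033910668268
o [0.56533618 0.07088025 0.        ] m [0.54742274 0.05810885 0.162     ]
```

```bash
cat >> h.py <<'E'
def delta(p,Rt,base=None):
    p0,R0=base or tool(); return (R0.inv().apply(np.asarray(p)-p0)*1000).round(1),(R0.inv()*Rt).as_rotvec().round(3)
def lidR(h): # tool rotation for a level lid of heading h: cols [lidy, lidx, -lidz]
    x=np.array([np.cos(h),np.sin(h),0]);y=np.array([-np.sin(h),np.cos(h),0]); return R.from_matrix(np.c_[y,x,[0,0,-1.]])
def coolmask(im,box,bmax=129,vmin=120): # aluminium: bright and not yellowish/blue
    x0,x1,y0,y1=box; L=cv2.cvtColor(im,cv2.COLOR_BGR2LAB); m=((L[...,0]>vmin)&(L[...,2]<bmax)&(L[...,2]>112)).astype(np.uint8)*255
    k=np.zeros_like(m);k[y0:y1,x0:x1]=m[y0:y1,x0:x1]
    c=max(cv2.findContours(k,0,2)[0],key=cv2.contourArea); return cv2.convexHull(c)
E
python3 - <<'E'
from h import *
t=cv2.imread("pics/top0.png"); s=cv2.imread("pics/scene0.png")
for n,im,b in(("top",t,(374,424,190,240)),("scene",s,(332,378,165,200))):
    L=cv2.cvtColor(im,cv2.COLOR_BGR2LAB)
    c=coolmask(im,b); e=cv2.fitEllipse(c); print(n,"lid",cv2.boundingRect(c),e, onz(n,e[0],.0165))
for n,im,b in(("top",t,(300,350,166,215)),("scene",s,(284,332,170,214))):
    c=coolmask(im,b); e=cv2.fitEllipse(c); print(n,"rim",cv2.boundingRect(c),e)
yaw=.62;xt=np.array([np.cos(yaw),np.sin(yaw),0]);yt=np.array([-np.sin(yaw),np.cos(yaw),0]);m=np.array([.5473,.0583,.162]);mz=-.5*xt+[0,0,.866]; mx=.866*xt+[0,0,.5]
a=np.linspace(0,6.28,200)
for n in("top","scene"):
    r=np.vstack([m+.054*(np.cos(a)[:,None]*mx+np.sin(a)[:,None]*yt)+k*mz for k in(0,-.012)])
    print(n,"pred",cv2.fitEllipse(cv2.convexHull(proj(n,r).astype(np.float32))))
print("rib head px",)
g=cv2.inRange(cv2.cvtColor(t,cv2.COLOR_BGR2HSV)[190:245,370:430],(0,0,0),(180,255,100)); c=max(cv2.findContours(g,0,2)[0],key=cv2.contourArea);print(cv2.minAreaRect(c), cv2.fitEllipse(c))
P=[.4995,-.1645,.12]
print("to above lid",delta(P,lidR(-.03)), tool()[1].as_matrix().round(3).tolist())
E
```

```text
top lid (382, 198, 34, 33) ((398.63433837890625, 214.06552124023438), (32.665016174316406, 33.72435760498047), 126.56926727294922) [ 0.49977727 -0.16392638  0.0165    ]
scene lid (340, 171, 30, 22) ((354.43865966796875, 181.90487670898438), (21.2418155670166, 29.411474227905273), 96.07168579101562) [ 0.49809184 -0.16052103  0.0165    ]
top rim (300, 171, 44, 39) ((321.7418212890625, 188.7059783935547), (40.39802551269531, 44.77943801879883), 78.6788558959961)
scene rim (291, 175, 35, 31) ((307.52618408203125, 190.7390899658203), (25.50101661682129, 39.38676834106445), 127.6190185546875)
top pred ((323.87255859375, 189.57025146484375), (38.30436706542969, 40.29543685913086), 46.14927291870117)
scene pred ((308.2637939453125, 191.31259155273438), (27.373903274536133, 41.439754486083984), 127.09603118896484)
rib head px
((29.31967544555664, 23.983606338500977), (17.111255645751953, 5.522679805755615), 5.19442892074585) ((28.14689826965332, 23.9599609375), (5.835318565368652, 25.53875732421875), 93.33363342285156)
to above lid (array([ 386.1, -217.4,  111. ]), array([-1.000e-03, -1.000e-03, -1.113e+00])) [[0.91, 0.415, -0.0], [0.415, -0.91, 0.002], [0.0, -0.002, -1.0]]
```

>>> carry_out(deltas="386.5 -218.3 111 0 0 -1.113 0; 386.5 -218.3 111 0 0 -1.113 0; 386.5 -218.3 111 0 0 -1.113 0; 386.5 -218.3 111 0 0 -1.113 0; 386.5 -218.3 111 0 0 -1.113 0; 386.5 -218.3 111 0 0 -1.113 0; 386.5 -218.3 111 0 0 -1.113 0; 386.5 -218.3 111 0 0 -1.113 0; 386.5 -218.3 111 0 0 -1.113 0; 386.5 -218.3 111 0 0 -1.113 0; 386.5 -218.3 111 0 0 -1.113 0")

```text
time_s: 1.48
eef_pos: [0.4993, -0.1654, 0.1206]
eef_rot: [0.0, 0.718, 0.696, -0.0]
wrist_force: [0.6, -0.0, -0.2]
opening: 0.999
grasp_force: 0.0
```

>>> carry_out(deltas="0 0 60 0 0 0 0; 0 0 99 0 0 0 0; 0 0 99 0 0 0 0; 0 0 99 0 0 0 0.5; 0 0 99 0 0 0 1; 0 0 99 0 0 0 1; 0 0 99 0 0 0 1; 0 0 99 0 0 0 1; 0 0 99 0 0 0 1")

```text
time_s: 2.6
eef_pos: [0.5005, -0.1646, 0.0223]
eef_rot: [0.001, 0.718, 0.696, 0.0]
wrist_force: [-0.9, -0.6, 5.9]
opening: 0.128
grasp_force: 59.6
```

```bash
cat >> h.py <<'E'
yaw=.62;M=np.array([.5473,.0583,.162])
def mframe():
    xt=np.array([np.cos(yaw),np.sin(yaw),0]);c,s=np.cos(np.pi/6),.5
    mx=c*xt+[0,0,s]; mz=-s*xt+[0,0,c]; return R.from_matrix(np.c_[mx,np.cross(mz,mx),mz])
def lidtool(x,y,z,a): # TCP pose holding lid with origin at mouth-frame (x,y,z) mm, turned a about mouth z
    F=mframe()*R.from_euler("z",a); o=M+mframe().apply(np.array([x,y,z])/1000)
    L=F.as_matrix(); Rt=R.from_matrix(np.c_[L[:,1],L[:,0],-L[:,2]])
    return o+F.apply(OFF),Rt
OFF=np.array([0,-.001,.0095]) # TCP in lid frame
E
python3 - <<'E'
from h import *
p,r=tool(); b=(p+[0,0,.2],r)
P,Q=lidtool(0,0,50,-.32); print(P,delta(P,Q,b)); print(delta(P,Q))
E
```

```text
[0.52341694 0.04008335 0.21337123] (array([205.3,  16.8,   8.8]), array([-0.464,  0.246, -0.322]))
(array([ 205.1,   17.1, -191.2]), array([-0.464,  0.246, -0.322]))
```

>>> carry_out(deltas="0 0 -30 0 0 0 1; 0 0 -90 0 0 0 1; 0 0 -150 0 0 0 1; 0 0 -200 0 0 0 1; 0 0 -200 0 0 0 1; 0 0 -200 0 0 0 1; 0 0 -200 0 0 0 1")

```text
time_s: 3.48
eef_pos: [0.4985, -0.1635, 0.219]
eef_rot: [-0.002, 0.718, 0.696, -0.001]
wrist_force: [0.7, 0.0, -2.1]
opening: 0.124
grasp_force: 59.0
```

>>> carry_out(deltas="0 0 -15 0 0 0 1; 60 5 -15 -0.12 0.06 -0.08 1; 120 10 -15 -0.23 0.12 -0.16 1; 180 16 -10 -0.35 0.19 -0.24 1; 204.3 18.6 5.6 -0.464 0.246 -0.322 1; 204.3 18.6 5.6 -0.464 0.246 -0.322 1; 204.3 18.6 5.6 -0.464 0.246 -0.322 1; 204.3 18.6 5.6 -0.464 0.246 -0.322 1")

```text
time_s: 4.47
eef_pos: [0.5257, 0.0382, 0.2172]
eef_rot: [0.081, 0.574, 0.777, 0.246]
wrist_force: [0.1, -1.0, -1.2]
opening: 0.127
grasp_force: 59.2
```

```bash
python3 - <<'E'
from h import *
P,Q=lidtool(0,0,50,-.32); print(tool()[0],delta(P,Q))
t=vision.camera("top"); s=vision.camera("scene"); cv2.imwrite("pics/t1.png",t);cv2.imwrite("pics/s1.png",s)
a=cv2.resize(t[140:240,270:370],(500,500),interpolation=cv2.INTER_CUBIC);b=cv2.resize(s[145:245,245:345],(500,500),interpolation=cv2.INTER_CUBIC)
cv2.imwrite("pics/c3.png",cv2.resize(np.hstack([a,b]),(800,400)))
E
```

```text
[0.52572524 0.03817604 0.21721553] (array([ 1.9, -3.4,  2.9]), array([-0.   ,  0.001, -0.001]))
```

View pics/c3.png

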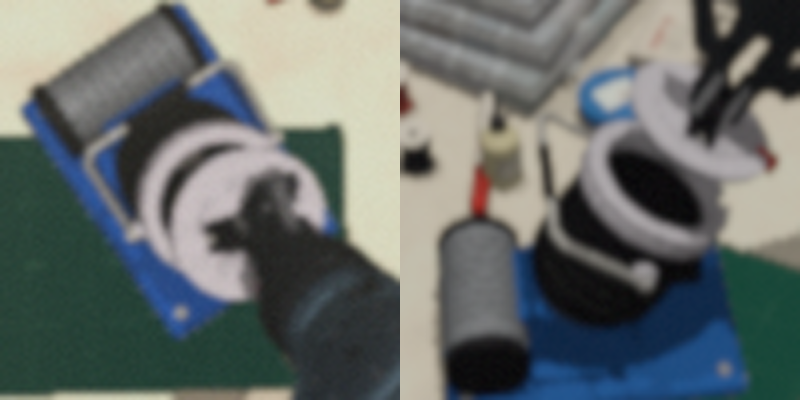

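The held lid is above the mouth: in the top view its disc spans about columns 313–352 and rows 177–215. The bail is still open. I'll compare this with the outline predicted from the tool pose.

```bash
python3 - <<'E'
from h import *
t=cv2.imread("pics/t1.png"); s=cv2.imread("pics/s1.png")
p,r=tool(); m=r.as_matrix(); F=np.c_[m[:,1],m[:,0],-m[:,2]]; o=p-F@OFF
a=np.linspace(0,6.28,200)
ring=np.vstack([o+(F@np.c_[.052*np.cos(a),.052*np.sin(a),0*a+k].T).T for k in(0,.005)])
for n,im in(("top",t),("scene",s)):
    q=proj(n,ring); print(n,"pred",q.min(0).round(1),q.max(0).round(1))
    L=cv2.cvtColor(im,cv2.COLOR_BGR2LAB)[...,0].astype(int)
    c=proj(n,o)[0]; print("centre",c.round(1))
    if n=="top":
        for y in(200,205,208): print("row",y,L[y,308:322].tolist(), "pred left",q[abs(q[:,1]-y)<.7].min(0)[0].round(1),L[y,345:358].tolist())
        for x in(322,326,330): print("col",x,L[207:222,x].tolist(),"pred bot",q[abs(q[:,0]-x)<.7].max(0)[1].round(1))
    else:
        for x in(322,327,331): print("col",x,L[155:170,x].tolist(),"pred top",q[abs(q[:,0]-x)<.7].min(0)[1].round(1))
        h=cv2.cvtColor(im,cv2.COLOR_BGR2HSV); k=cv2.inRange(h,(0,110,60),(8,255,255))|cv2.inRange(h,(172,110,60),(180,255,255)); k[:, :320]=0;k[:170]=0;k[195:]=0;k[:,345:]=0
        print("lug px",np.argwhere(k).mean(0)[::-1],"pred",proj(n,[o+F@[-.055,0,.0],o+F@[-.055,0,-.003]]))
E
```

```text
top pred [311.4 175.9] [350.3 214.7]
centre [330.7 195.2]
row 200 [172, 189, 193, 182, 164, 171, 188, 196, 199, 199, 198, 196, 193, 172] pred left 311.5 [40, 41, 42, 40, 41, 45, 42, 42, 46, 47, 56, 90, 139]
row 205 [81, 92, 113, 137, 152, 160, 173, 185, 197, 196, 195, 195, 195, 191] pred left 313.0 [40, 42, 40, 43, 46, 48, 50, 48, 46, 47, 47, 45, 52]
row 208 [86, 83, 82, 82, 83, 92, 98, 120, 151, 177, 192, 197, 198, 198] pred left 314.8 [42, 43, 43, 46, 42, 47, 48, 54, 60, 60, 65, 67, 64]
col 322 [197, 198, 196, 196, 193, 178, 144, 106, 85, 80, 81, 77, 78, 75, 69] pred bot 213.5
col 326 [189, 188, 192, 196, 197, 196, 191, 165, 111, 76, 67, 68, 64, 61, 64] pred bot 214.5
col 330 [153, 142, 140, 149, 162, 170, 175, 155, 105, 69, 61, 68, 65, 63, 63] pred bot 214.7
scene pred [301.1 159.8] [336.6 190.9]
centre [318.7 175.6]
col 322 [21, 23, 24, 33, 37, 34, 27, 24, 31, 43, 62, 78, 87, 85, 75] pred top 163.2
col 327 [21, 16, 15, 19, 38, 64, 97, 120, 129, 124, 102, 69, 31, 17, 24] pred top 166.5
col 331 [51, 87, 128, 161, 180, 187, 180, 157, 114, 64, 35, 41, 58, 66, 66] pred top 170.1
lug px [337.  184.5] pred [[336.47102846 185.52942889]
 [335.87175206 186.26942356]]
```

```bash
sed -i 's/^OFF=.*/OFF=np.array([0,.0008,.0095])/' h.py; python3 - <<'E'
from h import *
for z in(17,10,6): print(z,delta(*lidtool(0,0,z,-.32)))
E
```

```text
17 (array([ 3.3, -2.8, 35.5]), array([-0.001,  0.001, -0.001]))
10 (array([ 3.3, -2.8, 42.5]), array([-0.001,  0.001, -0.001]))
6 (array([ 3.3, -2.8, 46.5]), array([-0.001,  0.001, -0.001]))
```

>>> carry_out(deltas="3.3 -2.8 20 0 0 0 1; 3.3 -2.8 32 0 0 0 1; 3.3 -2.8 32 0 0 0 1; 3.3 -2.8 32 0 0 0 1; 3.3 -2.8 32 0 0 0 1; 3.3 -2.8 32 0 0 0 1; 3.3 -2.8 32 0 0 0 1; 3.3 -2.8 32 0 0 0 1")

```text
time_s: 5.58
eef_pos: [0.5339, 0.0511, 0.1873]
eef_rot: [0.08, 0.574, 0.777, 0.246]
wrist_force: [-0.2, -0.5, -2.3]
opening: 0.12
grasp_force: 59.3
```

```bash
python3 - <<'E'
from h import *
for z in(17,10,6): print(z,delta(*lidtool(0,0,z,-.32)))
o=sensors.get_obs();print(o["wrist_force"],np.abs(o["dq"]).max())
E
```

```text
17 (array([-0.9,  1. ,  2.9]), array([-0.001, -0.001, -0.001]))
10 (array([-0.9,  1. ,  9.9]), array([-0.001, -0.001, -0.001]))
6 (array([-0.9,  1. , 13.9]), array([-0.001, -0.001, -0.001]))
[-0.21243102 -0.54951481 -2.26091268] 0.0035709088822336327
```

>>> carry_out(deltas="-0.9 1 3 0 0 0 1; -0.9 1 6 0 0 0 1; -0.9 1 8 0 0 0 1; -0.9 1 10 0 0 0 1; -0.9 1 11 0 0 0 1; -0.9 1 11 0 0 0 1")

```text
time_s: 6.32
eef_pos: [0.5395, 0.0539, 0.1779]
eef_rot: [0.079, 0.574, 0.777, 0.246]
wrist_force: [0.2, -0.1, -1.4]
opening: 0.128
grasp_force: 59.3
```

```bash
python3 - <<'E'
from h import *
o=sensors.get_obs();print(delta(*lidtool(0,0,6.5,-.32)),mframe().inv().apply(o["wrist_force"]).round(1),mframe().inv().apply(o["torque"]).round(2))
s=vision.camera("scene");t=vision.camera("top")
a=cv2.resize(t[150:230,290:370],(400,400),interpolation=cv2.INTER_CUBIC);b=cv2.resize(s[150:230,265:345],(400,400),interpolation=cv2.INTER_CUBIC)
cv2.imwrite("pics/c4.png",np.hstack([a,b]))
E
```

```text
(array([-0.1,  0.1,  2.2]), array([-0.001, -0.001, -0.001])) [-0.6 -0.2 -1.3] [ 0.02  0.36 -0.02]
```

View pics/c4.png

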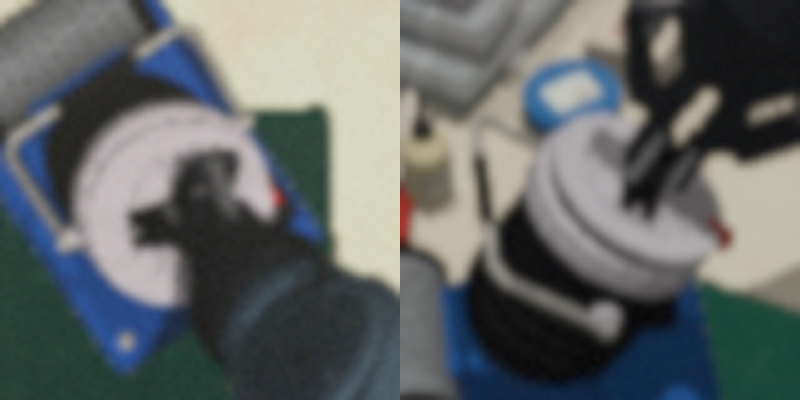

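The lid sits just above the rim, concentric with it in both views, and no contact force shows. I'll lower it onto the rim.

>>> carry_out(deltas="0 0 1 0 0 0 1; 0 0 2 0 0 0 1; 0 0 3 0 0 0 1; 0 0 3 0 0 0 1; 0 0 3 0 0 0 1")

```text
time_s: 7.05
eef_pos: [0.5408, 0.0547, 0.1754]
eef_rot: [0.08, 0.573, 0.777, 0.246]
wrist_force: [0.1, 0.2, -0.6]
opening: 0.126
grasp_force: 59.5
```

```bash
cat > st.py <<'E'
from h import *
o=sensors.get_obs();p,r=tool();L=r.as_matrix();F=R.from_matrix(np.c_[L[:,1],L[:,0],-L[:,2]]);f=mframe()
print("lid in mouth mm",(f.inv().apply(p-F.apply(OFF)-M)*1000).round(1),"rot",(f.inv()*F).as_rotvec().round(3),"F",f.inv().apply(o["wrist_force"]).round(1),"T",f.inv().apply(o["torque"]).round(2),"t",o["time_s"],o["opening"])
E
python3 st.py
```

```text
lid in mouth mm [0.  0.1 5.9] rot [ 0.001  0.001 -0.321] F [-0.1  0.1 -0.6] T [0.06 0.45 0.01] t 7.05 0.12607138574173532
```

>>> carry_out(deltas="0 0 0.5 0 0 0 1; 0 0 1 0 0 0 1; 0 0 1.5 0 0 0 1; 0 0 1.5 0 0 0 1; 0 0 1.5 0 0 0 1")

```text
time_s: 7.68
eef_pos: [0.5414, 0.0549, 0.1749]
eef_rot: [0.08, 0.573, 0.778, 0.246]
wrist_force: [-8.0, -3.7, 9.5]
opening: 0.128
grasp_force: 61.8
```

```bash
python3 st.py
```

```text
lid in mouth mm [ 0.4 -0.1  5.1] rot [ 0.001  0.001 -0.32 ] F [-2.8  1.6 12.6] T [ 0.66  1.31 -0.06] t 7.675 0.1280330410353864
```

>>> carry_out(deltas="0 0 0 0 0 -0.05 1; 0 0 0 0 0 -0.10 1; 0 0 0 0 0 -0.15 1; 0 0 0 0 0 -0.2 1; 0 0 0 0 0 -0.24 1; 0 0 0 0 0 -0.28 1; 0 0 0 0 0 -0.32 1; 0 0 0 0 0 -0.32 1; 0 0 0 0 0 -0.32 1")

```text
time_s: 8.8
eef_pos: [0.5415, 0.055, 0.174]
eef_rot: [0.118, 0.443, 0.859, 0.23]
wrist_force: [0.2, -0.2, -2.5]
opening: 0.123
grasp_force: 59.3
```

```bash
python3 st.py
```

```text
lid in mouth mm [ 0.2 -0.1  4.2] rot [ 0.001  0.001 -0.001] F [-1.3 -0.3 -2.2] T [-0.13  0.32  0.  ] t 8.8 0.12280627076900967
```

Contact has gone, so the lug is in the notch. Next I push the lid home gently.

>>> carry_out(deltas="0 0 1 0 0 0 1; 0 0 2 0 0 0 1; 0 0 3 0 0 0 1; 0 0 4 0 0 0 1; 0 0 5 0 0 0 1; 0 0 5 0 0 0 1; 0 0 5 0 0 0 1")

```text
time_s: 9.68
eef_pos: [0.5435, 0.0563, 0.17]
eef_rot: [0.118, 0.442, 0.859, 0.23]
wrist_force: [-2.7, -3.6, 2.1]
opening: 0.127
grasp_force: 60.1
```

```bash
python3 st.py
```

```text
lid in mouth mm [ 0.3 -0.2 -0.5] rot [ 0.001  0.001 -0.001] F [-2.6 -1.4  4. ] T [-0.35  0.64  0.09] t 9.675 0.12665438096304202
```

>>> carry_out(deltas="0 0 0.6 0 0 0 1; 0 0 1.2 0 0 0 1; 0 0 1.8 0 0 0 1; 0 0 1.8 0 0 0 1; 0 0 1.8 0 0 0 1")

```text
time_s: 10.3
eef_pos: [0.5436, 0.0563, 0.1699]
eef_rot: [0.118, 0.441, 0.859, 0.23]
wrist_force: [-28.4, -12.1, 26.6]
opening: 0.127
grasp_force: 64.9
```

```bash
python3 st.py
```

```text
lid in mouth mm [ 0.3 -0.2 -0.6] rot [0.001 0.002 0.002] F [-12.8   6.7  38.1] T [0.89 2.17 0.02] t 10.3 0.12663947712580428
```

>>> carry_out(deltas="0 0 -1.5 0 0 0 1; 0 0 -1.5 0 0 0 0.6; 0 0 -1.5 0 0 0 0.6; 0 0 -1.5 0 0 0 0.6; 0 0 -1.5 0 0 0 0.6; 0 0 -12 0 0 0 0.6; 0 0 -40 0 0 0 0.6; 0 0 -90 0 0 0 0.6; 0 0 -90 0 0 0 0.6; 0 0 -90 0 0 0 1; 0 0 -90 0 0 0 1")

```text
time_s: 11.68
eef_pos: [0.507, 0.0313, 0.2451]
eef_rot: [0.117, 0.442, 0.859, 0.23]
wrist_force: [1.1, 0.5, 0.1]
opening: 0.004
grasp_force: 0.0
```

```bash
python3 - <<'E'
from h import *
s=vision.camera("scene");t=vision.camera("top")
a=cv2.resize(t[150:230,290:370],(400,400),interpolation=cv2.INTER_CUBIC);b=cv2.resize(s[150:230,265:345],(400,400),interpolation=cv2.INTER_CUBIC)
cv2.imwrite("pics/c5.png",np.hstack([a,b]))
E
python3 st.py
```

```text
lid in mouth mm [-0.4  0.6 86.6] rot [ 0.003  0.002 -0.001] F [-0.2  0.1 -0.3] T [-0.02  0.25  0.03] t 11.775 0.005023908655767005
```

View pics/c5.png

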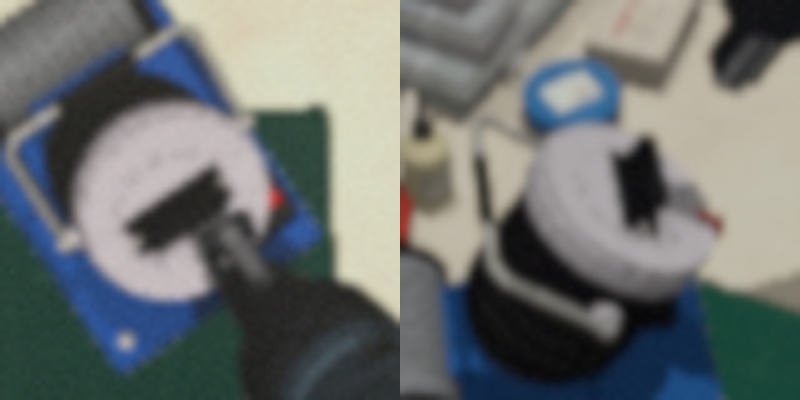

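The lid looks flush, with the lug in the notch and the bail still open. Next I plan the bail push: shut fingers behind the wire at mouth y=+42, beside the sleeve.

```bash
cat > bail.py <<'E'
from h import *
import sys
f=mframe(); L=f.as_matrix(); Q=R.from_matrix(np.c_[L[:,1],L[:,0],-L[:,2]])
p,r=tool(); print("tcp in mouth",(f.inv().apply(p-M)*1000).round(1))
o=sensors.get_obs(); print("F",f.inv().apply(o["wrist_force"]).round(1),"t",o["time_s"])
for a in sys.argv[1:]:
    x=np.array(eval(a))/1000; print(a,(M+f.apply(x)).round(3),*delta(M+f.apply(x),Q))
E
python3 bail.py "(50,42,90)" "(102,42,60)" "(102,42,-22)"
```

```text
tcp in mouth [-0.3  1.4 96.1]
F [-0.2  0.1 -0.3] t 11.775
(50,42,90) [0.522 0.091 0.265] [40.7 50.3  6.1] [-0.002 -0.003 -0.001]
(102,42,60) [0.57  0.126 0.265] [ 40.6 102.4  36. ] [-0.002 -0.003 -0.001]
(102,42,-22) [0.604 0.15  0.194] [ 40.4 102.5 118. ] [-0.002 -0.003 -0.001]
```

>>> carry_out(deltas="40.6 51 6 0 0 0 1; 40.6 102.5 20 0 0 0 1; 40.6 102.5 36 0 0 0 1; 40.6 102.5 60 0 0 0 1; 40.6 102.5 90 0 0 0 1; 40.6 102.5 105 0 0 0 1; 40.6 102.5 118 0 0 0 1; 40.6 102.5 118 0 0 0 1; 40.6 102.5 118 0 0 0 1; 40.6 102.5 118 0 0 0 1")

```text
time_s: 13.02
eef_pos: [0.6046, 0.1495, 0.1962]
eef_rot: [0.118, 0.442, 0.859, 0.23]
wrist_force: [-0.5, 0.6, -0.2]
opening: -0.0
grasp_force: 0.0
```

```bash
python3 - <<'E'
from h import *
s=vision.camera("scene");t=vision.camera("top")
a=cv2.resize(t[140:220,280:360],(400,400),interpolation=cv2.INTER_CUBIC);b=cv2.resize(s[150:230,255:335],(400,400),interpolation=cv2.INTER_CUBIC)
cv2.imwrite("pics/c6.png",np.hstack([a,b]))
E
python3 bail.py
```

```text
tcp in mouth [103.2  41.1 -20.4]
F [ 0.7  0.3 -0.5] t 13.125
```

View pics/c6.png

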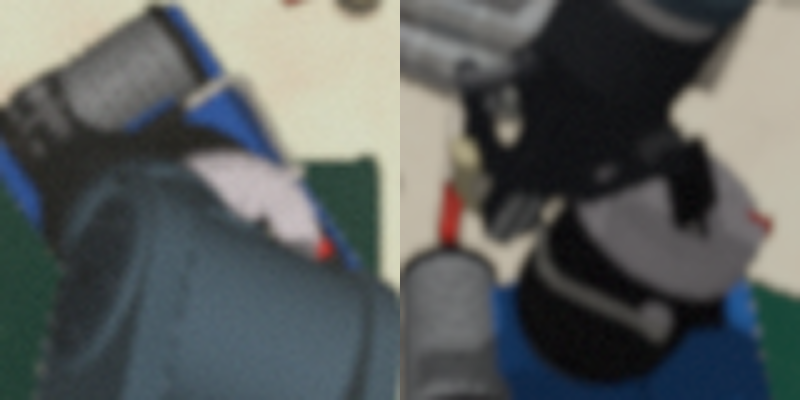

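>>> carry_out(deltas="0.9 0 10 0 0 0 1; 0.9 0 18 0 0 0 1; 0.9 -6 18 0 0 0 1; 0.9 -12 18 0 0 0 1; 0.9 -16 9 0 0 0 1; 0.9 -21 0 0 0 0 1; 0.9 -26 -6 0 0 0 1; 0.9 -31 -12 0 0 0 1; 0.9 -31 -12 0 0 0 1; 0.9 -31 -12 0 0 0 1")

```text
time_s: 14.38
eef_pos: [0.5795, 0.1323, 0.1943]
eef_rot: [0.121, 0.442, 0.858, 0.233]
wrist_force: [1.6, 6.9, 12.0]
opening: -0.001
grasp_force: 5.2
```

```bash
python3 - <<'E'
from h import *
s=vision.camera("scene");t=vision.camera("top")
a=cv2.resize(t[140:220,280:360],(400,400),interpolation=cv2.INTER_CUBIC);b=cv2.resize(s[150:230,255:335],(400,400),interpolation=cv2.INTER_CUBIC)
cv2.imwrite("pics/c7.png",np.hstack([a,b]))
E
python3 bail.py
```

```text
tcp in mouth [76.1 41.4 -6.7]
F [10.9  3.8  7.3] t 14.475
```

View pics/c7.png

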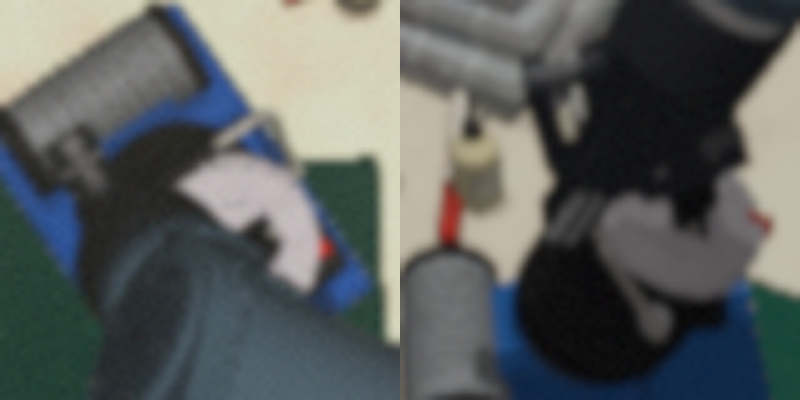

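The bail is following: the leg has swung up to about (605,235) in the crop. But the push is jamming at 11 N in x and 7 N in z, which suggests contact on the finger's sloped back. I'll back off, estimate the bail angle, then tilt the tool for a better push direction.

>>> carry_out(deltas="0 6 0 0 0 0 1; 0 12 0 0 0 0 1; 0 12 0 0.1 0 0 1; 0 12 0 0.2 0 0 1; 0 12 0 0.3 0 0 1; 0 12 0 0.3 0 0 1; 0 12 0 0.3 0 0 1")

```text
time_s: 15.35
eef_pos: [0.5847, 0.1376, 0.1951]
eef_rot: [0.05, 0.455, 0.884, 0.1]
wrist_force: [-0.5, -0.1, -0.0]
opening: 0.0
grasp_force: 0.0
```

```bash
python3 - <<'E'
from h import *
s=vision.camera("scene"); cv2.imwrite("pics/s8.png",s)
f=mframe()
for th in(1.28,1.1,1.0,.9,.8,.7,.6): print(th,proj("scene",M+f.apply(np.array([[76.5*np.sin(th),60,76.5*np.cos(th)-39],[38*np.sin(th),60,38*np.cos(th)-39],[76.5*np.sin(th),-60,76.5*np.cos(th)-39]])/1000)).round(1).tolist())
cv2.imwrite("pics/c8.png",cv2.resize(s[160:230,255:335],(800,600),interpolation=cv2.INTER_CUBIC))
E
python3 bail.py
```

```text
1.28 [[284.6, 203.6], [295.4, 209.6], [280.4, 170.9]]
1.1 [[288.8, 200.9], [297.4, 208.4], [284.2, 168.3]]
1.0 [[291.3, 199.6], [298.7, 207.7], [286.6, 167.0]]
0.9 [[294.0, 198.4], [300.0, 207.2], [289.1, 165.9]]
0.8 [[296.9, 197.5], [301.4, 206.7], [291.7, 165.0]]
0.7 [[299.8, 196.7], [302.8, 206.4], [294.4, 164.2]]
0.6 [[302.8, 196.1], [304.3, 206.1], [297.2, 163.7]]
tcp in mouth [82.6 42.7 -9.4]
F [-0.4 -0.2  0.3] t 15.4
```

View pics/c8.png

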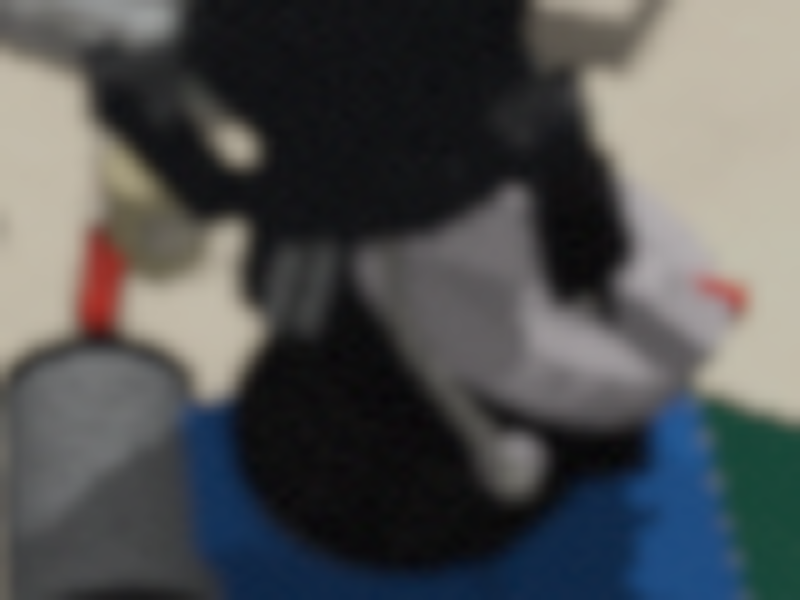

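>>> carry_out(deltas="0 -1.3 -4.2 0 0 0 1; 0 -6 -3 0 0 0 1; 0 -9.5 -1.7 0 0 0 1; 0 -14 -4.5 0 0 0 1; 0 -18.2 -6.9 0 0 0 1; 0 -21.5 -8.6 0 0 0 1; 0 -25 -10.2 0 0 0 1; 0 -28.5 -11.5 0 0 0 1; 0 -32.2 -12.8 0 0 0 1; 0 -32.2 -12.8 0 0 0 1")

```text
time_s: 16.65
eef_pos: [0.5577, 0.1174, 0.202]
eef_rot: [0.051, 0.455, 0.884, 0.099]
wrist_force: [-0.2, 0.5, 4.2]
opening: -0.001
grasp_force: 1.7
```

```bash
python3 bail.py
```

```text
tcp in mouth [57.1 42.1 13.2]
F [2.3 0.6 3.6] t 16.65
```

>>> carry_out(deltas="0 -4.6 -1.4 0 0 0 1; 0 -9.2 -2.7 0 0 0 1; 0 -13 -3.4 0 0 0 1; 0 -16.8 -4 0 0 0 1; 0 -20.7 -4.6 0 0 0 1; 0 -24.7 -5 0 0 0 1; 0 -28.5 -5 0 0 0 1; 0 -32.3 -4.7 0 0 0 1; 0 -32.3 -4.7 0 0 0 1")

```text
time_s: 17.77
eef_pos: [0.5304, 0.0986, 0.1983]
eef_rot: [0.05, 0.455, 0.884, 0.099]
wrist_force: [-0.5, -0.1, 0.1]
opening: 0.0
grasp_force: 0.0
```

```bash
python3 bail.py; python3 - <<'E'
from h import *
f=mframe(); s=vision.camera("scene"); L=cv2.cvtColor(s,cv2.COLOR_BGR2LAB)[...,0].astype(np.float32)
for r in(20,28,36):
    th=np.arange(0,1.31,.1); q=proj("scene",M+f.apply(np.c_[r*np.sin(th),0*th+62,r*np.cos(th)-39]/1000)).astype(np.float32)
    print(r,cv2.remap(L,q[:,:1],q[:,1:],cv2.INTER_LINEAR).ravel().round().astype(int).tolist())
E
```

```text
tcp in mouth [26.5 42.6 26.6]
F [-0.3  0.2  0.3] t 17.775
20 [51, 66, 75, 74, 74, 76, 79, 76, 69, 59, 44, 27, 14, 10]
28 [48, 65, 75, 66, 44, 27, 27, 26, 19, 11, 8, 8, 8, 9]
36 [84, 81, 84, 85, 78, 61, 37, 15, 9, 7, 8, 9, 9, 9]
```

>>> carry_out(deltas="0 -4 1 0 0 0 1; 0 -8 2 0 0 0 1; 0 -11 2.4 0 0 0 1; 0 -13 2.8 0 0 0 1; 0 -14 3 0 0 0 1; 0 -14 3 0 0 0 1")

```text
time_s: 18.58
eef_pos: [0.5203, 0.0911, 0.1927]
eef_rot: [0.05, 0.455, 0.884, 0.099]
wrist_force: [-0.2, -0.4, 0.5]
opening: -0.0
grasp_force: 0.1
```

```bash
cat > prof.py <<'E'
from h import *
f=mframe(); s=vision.camera("scene"); L=cv2.cvtColor(s,cv2.COLOR_BGR2LAB)[...,0].astype(np.float32)
for r in(24,28):
    th=np.arange(-.3,.61,.1); q=proj("scene",M+f.apply(np.c_[r*np.sin(th),0*th+62,r*np.cos(th)-39]/1000)).astype(np.float32)
    print(r,cv2.remap(L,q[:,:1],q[:,1:],cv2.INTER_LINEAR).ravel().round().astype(int).tolist())
E
python3 bail.py; python3 prof.py
```

```text
tcp in mouth [12.8 42.4 28.1]
F [-0.1 -0.2  0.6] t 18.575
24 [23, 40, 59, 70, 68, 57, 46, 44, 49, 57]
28 [25, 40, 58, 73, 75, 60, 42, 28, 26, 30]
```

>>> carry_out(deltas="0 -1.5 0.4 0 0 0 1; 0 -3 0.8 0 0 0 1; 0 -3 0.8 0 0 0 1; 0 -3 0.8 0 0 0 1")

```text
time_s: 19.12
eef_pos: [0.5197, 0.0904, 0.1927]
eef_rot: [0.052, 0.455, 0.883, 0.101]
wrist_force: [4.6, 4.7, 1.1]
opening: 0.002
grasp_force: 3.1
```

```bash
python3 bail.py; python3 prof.py
```

```text
tcp in mouth [12.1 42.1 28.5]
F [ 6.1  1.2 -2.3] t 19.125
24 [21, 38, 59, 69, 68, 58, 48, 46, 51, 58]
28 [26, 40, 59, 72, 73, 60, 43, 30, 26, 29]
```

>>> carry_out(deltas="0 -1.5 0.4 0 0 0 1; 0 -1.5 0.4 0 0 0 1; 0 4 0 0 0 0 1; 0 10 0 0 0 0 1; 0 12 -40 0 0 0 1; 0 12 -90 0 0 0 1; 0 -40 -130 0 0 0 1; 0 -90 -130 0 0 0 1; -60 -140 -130 0 0 0 1; -120 -180 -130 0 0 0 1; -120 -180 -130 0 0 0 1; -120 -180 -130 0 0 0 1")

```text
time_s: 20.68
eef_pos: [0.4212, -0.1284, 0.2775]
eef_rot: [0.049, 0.457, 0.883, 0.099]
wrist_force: [0.2, -0.5, -0.2]
opening: -0.001
grasp_force: 0.0
```

```bash
python3 bail.py; python3 prof.py; python3 - <<'E'
from h import *
t=vision.camera("top"); L=cv2.cvtColor(t,cv2.COLOR_BGR2LAB)[...,0].astype(np.float32); f=mframe()
for y in(38,45,-38,-45):
    x=np.arange(-16,17,2.); q=proj("top",M+f.apply(np.c_[x,0*x+y,0*x+37.5]/1000)).astype(np.float32)
    print(y,cv2.remap(L,q[:,:1],q[:,1:],cv2.INTER_LINEAR).ravel().round().astype(int).tolist())
x=np.array([-.0,.13]); print("bar px theta 0/.13, y=52",proj("top",M+f.apply(np.c_[76.5*np.sin(x),0*x+52,76.5*np.cos(x)-39]/1000)).round(1).tolist())
q=np.round(proj("top",M+f.apply(np.array([0,57,37.5])/1000))[0]).astype(int); print(q); print(L[q[1]-5:q[1]+6,q[0]-6:q[0]+7].astype(int))
E
```

```text
tcp in mouth [-125.   -78.7  205.5]
F [-0.2 -0.6 -0.1] t 20.675
24 [25, 46, 72, 89, 92, 85, 80, 84, 91, 94]
28 [28, 47, 71, 92, 95, 79, 57, 42, 39, 44]
38 [194, 195, 191, 187, 182, 178, 177, 175, 172, 167, 166, 172, 183, 193, 196, 198, 198]
45 [135, 152, 164, 171, 174, 177, 176, 175, 171, 165, 162, 175, 191, 198, 202, 203, 202]
-38 [137, 156, 167, 173, 179, 176, 176, 178, 171, 163, 161, 170, 186, 196, 201, 202, 202]
-45 [83, 93, 98, 103, 108, 117, 133, 150, 159, 156, 151, 157, 171, 185, 189, 190, 190]
bar px theta 0/.13, y=52 [[312.3, 205.7], [310.4, 202.8]]
[311 207]
[[ 93  94  97 131 164 187 196 197 190 176 168 166 166]
 [ 94  94  99 108 139 163 175 177 169 160 167 175 174]
 [ 92  94  98 102 115 135 144 154 161 165 174 181 179]
 [ 89  88  99 108 114 123 136 152 167 172 176 179 182]
 [ 85  88  95 114 128 132 138 150 157 163 172 179 183]
 [ 85  86  92 106 121 124 125 124 124 138 157 169 181]
 [ 85  86  89  95  99  99  99  97  96 108 123 143 161]
 [ 85  86  93  88  84  85  86  85  88  88  96 108 121]
 [ 82  89  90  89  87  86  87  85  83  84  86  87  96]
 [ 84  86  92  91  88  88  85  85  87  85  87  85  88]
 [ 82  80  86  92  90  87  86  85  84  85  85  86  87]]
```

```bash
python3 -c "
from bench import ctrl; print(ctrl.hand_in())"
```

```text
the job is handed in; nothing more can be done
None
```

I handed the job in at about 21 s; no verdict came back. By my measurements the lid is home with its lug in the notch, the bail is over the rib at or within about 0.05 rad of its stop, the arm is clear, and I kept it away from the other bench items.

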